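Find the open mosaic joint with a joint gauge

TASK

In the dark wooden mosaic frame one of the three joints between the stone bars is open right to the bottom; the other two are choked partway down with hardened mortar, which is hard to tell by eye. Take the joint gauge from its stand, slide its blade slowly into the joints, keeping the push on the blade under 35 N even where it jams, find the joint that takes it fully home, and leave the gauge standing upright there, let go. Do not disturb the tubs, the plaque or the tweezers.

Things in the scene. Friction and masses are not known exactly. Their poses are not given: they have to be found in the camera images.
- frame: Dark wooden frame fixed to the table, 184 mm (x) by 100 mm (y) by 41 mm high; origin at the centre of its underside. Battens 12 mm wide at x = -25 and +25 mm split it into three bays. In each bay two stone bars, tops 38 mm above the underside (3 mm below rails and battens), leave one vertical joint along the frame's y: 8 mm wide, 66 mm long, 30 mm deep down to the wooden floor.
- joint1 (a point): Nominal mouth of the joint at frame x = -50 mm, y = 0, at the bars' tops. The bars were laid by hand: the real joint is parallel but up to 2.5 mm off to either side along the frame's x.
- joint2 (a point): The same for the joint at frame x = 0. One of the three joints is open to its floor; the other two are narrowed to about 3 mm by mortar at 9 or 15 mm below the bars' tops, where the blade stops hard.
- joint3 (a point): The same for the joint at frame x = +50 mm.
- stand: Light wooden block fixed to the table, 70 x 70 x 50 mm high, with a slot 9 mm (its x) by 26 mm (its y), 42 mm deep, in the middle of its top. Origin at the centre of the underside. The gauge stands in it, its handle's shoulder on the block's top.
- gauge: The joint gauge, about 0.1 kg: upright dark wooden handle 18 mm (x) by 28 mm (y) by 65 mm high with a steel blade below it. Origin at the centre of the handle's underside, z up the handle; x is the blade's thin direction. It has its stand's yaw at the start. Grip the handle across its 18 mm.
- blade: The steel blade, rigid with the gauge: 5 mm thick (x), 22 mm wide (y), standing 36 mm out below the handle. Origin at the middle of its lower edge, 36 mm below the gauge's origin, same axes.
- tub_a: Clear plastic tub of stone-coloured mosaic pieces, 108 mm across, 55 mm high, loose. Leave alone. Origin under its centre.
- tub_b: Clear plastic tub of bluish mosaic pieces, 108 mm across, 65 mm high, loose. Leave alone. Origin under its centre.
- plaque: Finished square mosaic plaque, 100 x 100 x 14 mm, lying loose. Leave alone. Origin under its centre.
- tweezers: Steel tweezers, 150 mm long, lying loose. Leave alone. Origin under the middle.
Mind the look-alikes: they are no part of the job. Of the things shaped like the gauge, the wooden one is meant. Several things look just like the frame: the one meant starts farthest to the robot's left.

How it is judged:
On the way, in this order (a step that is already met when the one before it is completed fails the run):
1. the gauge is held clear of its stand (height (world z) of blade above 0.052 m and contact force between the fingers and gauge above 1 N), for 0.2 s.
2. the held blade is slid fully home in the open joint (z of blade in the frame of frame below 0.0115 m and x of blade in the frame of frame between -0.062 and 0.062 m and y of blade in the frame of frame between -0.035 and 0.035 m and contact force between the fingers and gauge above 1 N), for 0.2 s.
At the end, for the whole second after the job is handed in: The blade stands fully home in the frame's open joint: its lower edge within 3.5 mm of the joint's floor (less than 11.5 mm above the frame's underside), inside the frame's bays, the gauge within 0.17 rad of upright, at rest and let go (z of blade in the frame of frame below 0.0115 m and x of blade in the frame of frame between -0.062 and 0.062 m and y of blade in the frame of frame between -0.035 and 0.035 m and angle between gauge's own z axis and vertical below 0.17 rad and linear speed of gauge below 0.02 m/s); the robot touches nothing.
It fails at once if the blade is pressed against anything with more than 35 N (contact force between blade and anything else above 35 N).
It fails at once if the tub_a is moved more than 20 mm (distance of tub_a from where it was at the start of the episode above 0.02 m).
It fails at once if the tub_b is moved more than 20 mm (distance of tub_b from where it was at the start of the episode above 0.02 m).
It fails at once if the plaque is moved more than 20 mm (distance of plaque from where it was at the start of the episode above 0.02 m).
It fails at once if the tweezers is moved more than 20 mm (distance of tweezers from where it was at the start of the episode above 0.02 m).
It also fails if it takes over 67 s, if anything falls off the work surface, if the arm or the gripper's body presses on something with over 40 N, if the wrist force passes 120 N, or if a joint passes its speed limit or range.

ROBOT

A 6-joint arm with a two-finger parallel gripper is mounted at the origin on the work surface. World frame = base frame: x ahead of the robot, y to its left, z up, the work surface at z = 0. Lengths are in m, angles in rad, forces in N, time in s.
With the tool pointing down it reaches from about 0.3 to 0.775 m from the base axis. Payload 14.6 kg.
Tool frame: the origin (TCP) lies on the centre line of the jaws, within the pads' length; the fingertips stand 19 mm ahead of it and the grasp point (between the pads) is the TCP; z points along the fingers, x is the direction in which the jaws open and shut, and the axes are right-handed (so a half turn about z gives the same grasp; the last joint's range is limited). The gripper opens to 94 mm and grips with 3 to 60 N. Pads are 16 mm wide; open, the fingers measure 119 mm over their backs; the gripper's body (75 mm by 177 mm) begins 78 mm behind the grasp point.
Start: joints at [-1.341, 0.3, 1.521, -0, 1.321, -0.067], TCP at [0.161, -0.526, 0.224] pointing down, gripper open.
Joint ranges: [-3.03, 3.03], [-0.79, 2.21], [0.23, 2.52], [-1.04, 4.18], [0, 3.07], [-2.55, 2.55]. Speed limits (rad/s): [2.22, 2.22, 2.57, 3.14, 3.14, 3.14].

INTERFACE

Orientations are given as [roll, pitch, yaw] about the fixed x, y, z axes, in that order (R = Rz(yaw) Ry(pitch) Rx(roll)).
In Python, from station import ctrl, imaging gives the robot as it stands.
- The arm moves only by the shell command python3 -m handwheel 'ROWS' [OPENING] [FORCE]. ROWS is JSON, a list that holds one entry, the list of rows, each a list of 4 numbers: the shift along the tool's x, y, z in m, then the turn about the tool's z in rad. A call has 1 to 10 rows; each row shifts and turns the pose as measured when the row begins, along the tool's axes as they then stand; what a row does not reach is not made up. A row lasts 1/10 s, in which the tool goes at most 50 mm and 8.59 degrees, less where a joint would pass 70% of its speed; a pose out of reach is approached as far as the arm can. A call is refused whole if a number of a shift passes 0.05 or a number of a turn 0.15, either way. A call with a gripper value outside its range is refused whole. OPENING is the finger opening in m, from 0 to 0.094, set as the call begins (- or left out, the last holds). The fingers move at their own pace and stop on an object; FORCE is the grip in N (left out, the last holds). Time passes only in rows, so rows that do not move let the fingers close. It gives the time, the measured TCP pose, the force and the opening at its end, in the units of the state.
- ctrl.get_obs(): the state, without advancing time (a new reading comes with each control period).
- imaging.camera(name): name is "scene" or "top"; returns the picture (480x640x3 uint8, red, green, blue); there is no depth.
- imaging.camera_model(name): a dict with "camera_matrix" (3x3 intrinsics, pixels), "position" and "attitude" of the camera in the world. Camera axes: x right, y up, looking along -z (the intrinsics and any distortion apply to the point x, -y, -z); pixel columns grow to the right and rows downward; lengths in m; the calibration is good to about 2 mm. A picture is of the moment at which its call begins. camera_model takes no time and is no camera call.
- ctrl.hand_in(): hands the job in, once; it reports no verdict.
The state is a dict: "time_s": time; "qpos": joint angles; "joint_vel": joint speeds; "tau": joint torques, N m; "ee_pos": TCP position; "eef_rot": TCP orientation; "force": force on the tool from outside, world axes, zero at the start; "moment": the same for the moment, N m; "grip_width": finger opening in m.
Only numpy, scipy, OpenCV 4.12 (cv2) and the standard library are available. Lean on these libraries where they do the work, as an engineer would, in place of code of your own. Each camera call takes 0.05 s, during which the arm holds its last target. There are 200 camera calls.

## Working session

There is one attempt and no reset: what is moved stays moved. The work goes in short steps, Python scripts to look and compute and a shell command to move; the robot and the scene stay as the last step left them, time stands still between calls to the robot, and variables do not carry over. Pictures are saved under pics/ and viewed, about 8 in all and at most 12, crops included, and the job is handed in when it is done.

```bash
mkdir -p pics; ls; python3 - <<'E'
from station import ctrl, imaging
import cv2
for n in("scene","top"):
    im=imaging.camera(n); cv2.imwrite(f"pics/{n}0.png",im[:,:,::-1]); print(n,imaging.camera_model(n))
print(ctrl.get_obs())
E
```

```text
pics
scene {'camera_matrix': array([[595.22937814,   0.        , 324.4281221 ],
       [  0.        , 595.22937814, 241.68565417],
       [  0.        ,   0.        ,   1.        ]]), 'position': array([1.44187392, 0.10294498, 0.79887793]), 'attitude': array([ 0.91518913, -0.02061864,  1.68295775])}
top {'camera_matrix': array([[449.82493628,   0.        , 320.06614361],
       [  0.        , 449.82493628, 243.86177575],
       [  0.        ,   0.        ,   1.        ]]), 'position': array([ 0.43263387, -0.00802565,  1.17716728]), 'attitude': array([ 0.05297964,  0.02389233, -1.54932242])}
{'time_s': 0.1, 'qpos': array([-1.34058870e+00,  3.00409081e-01,  1.52153006e+00,  6.26138709e-06,
        1.32068930e+00, -6.66116104e-02]), 'joint_vel': array([-0.0004581 , -0.00183406, -0.00198008, -0.0023985 , -0.00022848,
        0.00080827]), 'tau': array([ 1.99938469e-03, -5.32638788e+01, -3.53278363e+01,  7.09833833e-02,
        2.35228508e-02, -5.18824459e-05]), 'ee_pos': array([ 0.16080669, -0.52573888,  0.22394192]), 'eef_rot': array([-3.14151766e+00,  1.03308235e-03, -1.27397860e+00]), 'force': array([ 0.202591  , -1.04925196,  0.25527522]), 'moment': array([ 0.01973023,  0.01232866, -0.02065594]), 'grip_width': 0.09441084587292806}
```

View pics/top0.png

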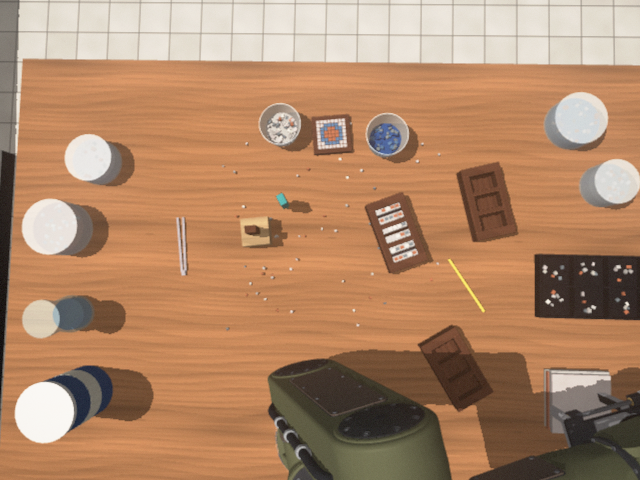

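View pics/scene0.png

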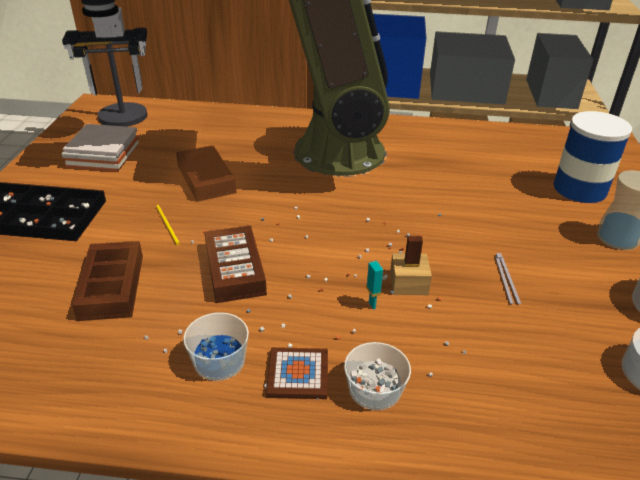

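The target frame is the leftmost one, which holds the stones (top image, around (398,232)). The stand is at (256,232) with the wooden gauge in it. The teal object at (282,200) is a decoy. Next I'll take crops and coarse masks.

```bash
cat > h.py <<'E'
import numpy as np, cv2
from station import ctrl, imaging
from scipy.spatial.transform import Rotation as R
def ray(n,px):
    m=imaging.camera_model(n); K=m["camera_matrix"]; p=np.atleast_2d(px).astype(float)
    d=np.c_[(p[:,0]-K[0,2])/K[0,0],-(p[:,1]-K[1,2])/K[1,1],-np.ones(len(p))]
    return m["position"],R.from_euler("xyz",m["attitude"]).apply(d)
def onz(n,px,z):
    o,d=ray(n,px); return o+d*((z-o[2])/d[:,2])[:,None]
def proj(n,P):
    m=imaging.camera_model(n); K=m["camera_matrix"]
    q=R.from_euler("xyz",m["attitude"]).inv().apply(np.atleast_2d(P)-m["position"])
    return np.c_[K[0,2]-K[0,0]*q[:,0]/q[:,2],K[1,2]+K[1,1]*q[:,1]/q[:,2]]
E
python3 - <<'E'
from h import *
t=cv2.imread("pics/top0.png"); s=cv2.imread("pics/scene0.png")
a=cv2.resize(t[185:280,360:440],None,fx=5,fy=5,interpolation=cv2.INTER_CUBIC)
b=cv2.resize(t[185:280,225:300],None,fx=5,fy=5,interpolation=cv2.INTER_CUBIC)
cv2.imwrite("pics/c_top.png",np.hstack([a,b]))
a=cv2.resize(s[215:310,195:275],None,fx=5,fy=5,interpolation=cv2.INTER_CUBIC)
b=cv2.resize(s[220:315,360:440],None,fx=5,fy=5,interpolation=cv2.INTER_CUBIC)
cv2.imwrite("pics/c_sc.png",np.hstack([a,b]))
print(onz("top",[[398,232],[256,232]],.04),onz("scene",[[235,262],[411,272]],.04))
for n,im,c in(("top",t,(398,232)),("scene",s,(235,262))):
    hsv=cv2.cvtColor(im,cv2.COLOR_BGR2HSV); print(n,[hsv[y,x].tolist() for x,y in ((376,207),(256,218),(330,300))] if n=="top" else "")
    w=cv2.morphologyEx(((im.max(2)<105)*255).astype(np.uint8),cv2.MORPH_CLOSE,np.ones((3,3)))
    for k in cv2.findContours(w,0,2)[0]:
        if cv2.pointPolygonTest(k,c,False)>=0: print(cv2.boundingRect(k),cv2.contourArea(k),cv2.minAreaRect(k))
E
```

```text
[[ 0.52632506 -0.17574487  0.04      ]
 [ 0.51928005  0.18411847  0.04      ]] [[ 0.55009407 -0.16116103  0.04      ]
 [ 0.5331321   0.18807904  0.04      ]]
top [[11, 135, 117], [16, 104, 220], [13, 138, 187]]
scene 
(202, 226, 65, 77) 2555.0 ((230.99380493164062, 264.46099853515625), (70.58226013183594, 62.24825668334961), 80.90972137451172)
```

View pics/c_top.png

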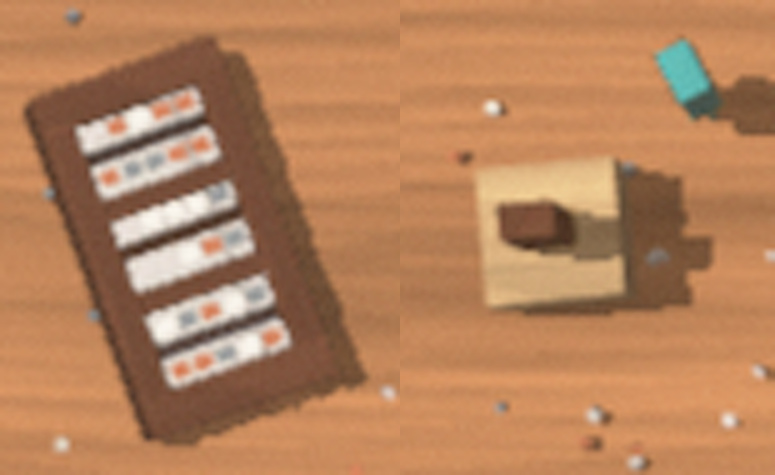

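View pics/c_sc.png

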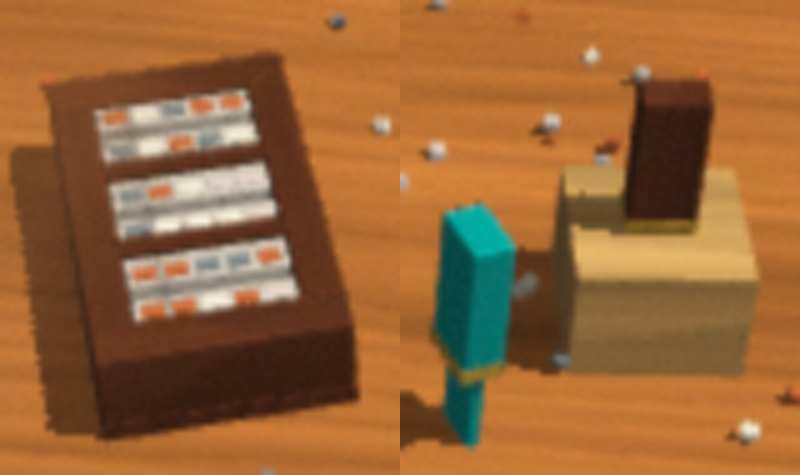

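The top crop shows all three joints as dark lines between the bars, at about (145,137), (183,227) and (220,327) in crop pixels. The frame is rotated roughly 0.36 rad. The stand top is a clean square with little yaw. Next I'll measure both precisely.

```bash
cat >> h.py <<'E'
def blobs(im,f,x0,y0,x1,y1,amin,k=8):
    """f(bgr float)->score, >0 kept; returns contours in full-image pixels"""
    c=cv2.resize(im[y0:y1,x0:x1].astype(np.float32),None,fx=k,fy=k,interpolation=cv2.INTER_LINEAR)
    m=((f(c)>0)*255).astype(np.uint8)
    cs=[q for q in cv2.findContours(m,0,1)[0] if cv2.contourArea(q)>amin*k*k]
    return [((q[:,0]+.5)/k-.5+[x0,y0]) for q in cs]
def rect(n,c,z):
    P=onz(n,c,z)[:,:2]; (cx,cy),_,_=r=cv2.minAreaRect((P*1000).astype(np.float32))
    b=cv2.boxPoints(r); e=[b[1]-b[0],b[2]-b[1]]; e.sort(key=lambda v:np.linalg.norm(v))
    yaw=np.arctan2(e[0][1],e[0][0]); yaw=(yaw+np.pi/2)%np.pi-np.pi/2
    return np.array([cx,cy]),np.linalg.norm(e[0]),np.linalg.norm(e[1]),yaw
E
python3 - <<'E'
from h import *
t=cv2.imread("pics/top0.png").astype(np.float32)
s=cv2.imread("pics/scene0.png").astype(np.float32)
for n,im,box in (("top",t,(365,190,435,275)),("scene",s,(200,220,265,295))):
  for th in (110,140):
    print(n,th)
    for c in blobs(im,lambda a:a[:,:,0]-th,*box,30): print(*[np.round(v,3) for v in rect(n,c,.038)])
print("stand")
for c in blobs(t,lambda a:a[:,:,1]-172,*(230,205,285,255),200): print(*[np.round(v,3) for v in rect("top",c,.05)])
print("handle")
for c in blobs(t,lambda a:95-a[:,:,1],*(243,220,263,240),30): print(*[np.round(v,3) for v in rect("top",c,.115)])
for c in blobs(s,lambda a:70-a[:,:,2].clip(0) ,*(395,230,430,268),60): 
    print("scene handle",c.min(0),c.max(0))
E
```

```text
top 110
[ 468.356 -193.744] 18.005 66.993 0.371
[ 489.867 -185.59 ] 19.11 66.753 0.363
[ 516.848 -174.942] 19.862 66.434 0.37
[ 538.403 -166.761] 15.402 66.309 0.367
[ 563.85  -157.124] 20.203 66.55 0.367
[ 585.444 -148.671] 16.48 66.789 0.368
top 140
[ 468.368 -193.765] 15.865 65.185 0.366
[ 489.984 -185.522] 17.247 65.009 0.366
[ 516.979 -174.91 ] 18.189 64.773 0.37
[ 538.503 -166.723] 13.781 64.53 0.367
[ 563.923 -157.118] 18.308 64.754 0.369
[ 585.527 -148.659] 14.685 65.043 0.368
scene 110
[ 572.258 -152.677] 38.369 64.146 0.375
[ 525.169 -170.945] 36.723 64.14 0.371
[ 477.633 -189.242] 36.91 63.805 0.367
scene 140
[ 579.067 -138.292] 12.86 40.286 0.386
[ 564.092 -155.876] 18.907 62.894 0.358
[ 535.652 -166.8  ] 12.457 62.285 0.386
[ 517.774 -173.598] 19.038 62.366 0.384
[ 481.578 -171.404] 14.952 31.745 0.41
[ 470.431 -196.815] 14.451 27.66 0.308
stand
[530.406 187.86 ] 48.808 68.333 0.108
handle
[517.388 179.674] 22.279 37.366 0.063
scene handle [404.3125 238.6875] [421.1875 263.0625]
```

```bash
python3 - <<'E'
from h import *
c=np.array([[475,170],[615,157],[627,297],[485,307]],float)-[400,0]
px=(c+.5)/5-.5+[225,185]
P=onz("top",px,.05)*1000; print(P.round(1),P.mean(0).round(1)); print([np.linalg.norm(P[i]-P[i-1]).round(1) for i in range(4)],[np.degrees(np.arctan2(*(P[i]-P[i-1])[1::-1])).round(1) for i in range(4)])
# scene: stand top corners
c=np.array([[565,170],[738,168],[757,280],[553,0]],float)[:3]-[400,0]
px=(c+.5)/5-.5+[360,220]; Q=onz("scene",px,.05)*1000; print(Q.round(1),((Q[0]+Q[2])/2).round(1))
px=(np.array([[675-400,88]])+.5)/5-.5+[360,220]; print("handle top scene",onz("scene",px,.115)*1000)
px=(np.array([[533-400,221]])+.5)/5-.5+[225,185]; print("handle top top",onz("top",px,.115)*1000)
u=np.array([np.cos(.368),np.sin(.368)]);v=np.array([-u[1],u[0]])
t=cv2.imread("pics/top0.png").astype(np.float32)
for th in(100,110,125,140):
    r=sorted([rect("top",q,.038) for q in blobs(t,lambda a:a[:,:,0]-th,365,190,435,275,30)],key=lambda r:r[0][0])
    L=[(r_[0]@u-r_[1]/2,r_[0]@u+r_[1]/2,r_[0]@v) for r_ in r]
    fc=np.mean([L[0][0],L[5][1]]); print(th,"fx0 %.1f fy %.1f"%(fc,np.mean([l[2] for l in L])),[("%.1f gap %.1f bay %.1f"%((L[i][1]+L[i+1][0])/2-fc,L[i+1][0]-L[i][1],(L[i][0]+L[i+1][1])/2-fc)) for i in(0,2,4)])
    fy=np.mean([l[2] for l in L]); print([(((L[i][1]+L[i+1][0])/2)*u+fy*v).round(1) for i in(0,2,4)])
E
```

```text
[[551.7 225.   50. ]
 [559.6 154.2  50. ]
 [488.9 146.2  50. ]
 [482.4 217.8  50. ]] [520.7 185.8  50. ]
[np.float64(69.6), np.float64(71.3), np.float64(71.1), np.float64(71.9)] [np.float64(5.9), np.float64(-83.6), np.float64(-173.5), np.float64(95.2)]
[[492.5 150.1  50. ]
 [481.5 219.8  50. ]
 [550.6 225.4  50. ]] [521.6 187.8  50. ]
handle top scene [[518.58522304 186.82037687 115.        ]]
handle top top [[520.96995125 183.12319687 115.        ]]
100 fx0 429.6 fy -349.3 ['-51.0 gap 3.6 bay -50.5', '2.3 gap 4.9 bay 0.2', '52.5 gap 4.1 bay 50.6']
[array([ 478.9, -189.7]), array([ 528.7, -170.5]), array([ 575.5, -152.5])]
110 fx0 429.7 fy -349.3 ['-51.1 gap 4.4 bay -50.6', '2.3 gap 5.4 bay 0.1', '52.4 gap 4.8 bay 50.6']
[array([ 478.8, -189.8]), array([ 528.7, -170.5]), array([ 575.5, -152.5])]
125 fx0 429.7 fy -349.3 ['-51.2 gap 5.5 bay -50.5', '2.3 gap 6.3 bay 0.0', '52.4 gap 5.8 bay 50.6']
[array([ 478.8, -189.8]), array([ 528.8, -170.5]), array([ 575.5, -152.5])]
140 fx0 429.8 fy -349.3 ['-51.3 gap 6.6 bay -50.6', '2.3 gap 7.0 bay 0.1', '52.4 gap 6.7 bay 50.6']
[array([ 478.9, -189.8]), array([ 528.8, -170.5]), array([ 575.5, -152.5])]
```

```bash
python3 -m handwheel '[[[0,0,0,-0.14],[0,0,0,-0.14],[0,0,0,-0.14],[0,0,0,-0.14],[0,0,0,-0.14],[0,0,0,-0.14],[0,0,0,-0.14],[0,0,0,-0.14],[0,0,0,-0.14],[0,0,0,-0.12]]]' 0.07
```

```text
time_s: 1.1
ee_pos: [0.1605, -0.5243, 0.2204]
eef_rot: [-3.133, 0.001, 0.16]
force: [-0.0, -0.9, 0.4]
grip_width: 0.0702
```

```bash
cat > go.py <<'E'
import sys; from h import *
x,y,z,w=map(float,sys.argv[1:]); o=ctrl.get_obs(); T=R.from_euler("xyz",o["eef_rot"])
print("tool shift",T.inv().apply(np.array([x,y,z])-o["ee_pos"]).round(4),"turn",round(float(o["eef_rot"][2]-w),3),"pos",o["ee_pos"].round(4),"rpy",o["eef_rot"].round(4),"f",o["force"].round(1),"t",o["time_s"])
E
python3 go.py .5205 .186 .20 .105
```

```text
tool shift [ 0.4685 -0.6438  0.0255] turn 0.055 pos [ 0.1605 -0.5243  0.2204] rpy [-3.1332e+00  6.0000e-04  1.5980e-01] f [-0.  -0.9  0.4] t 1.1
```

```bash
python3 -m handwheel '[[[0.026,-0.036,0,0.02],[0.026,-0.036,0,0.02],[0.026,-0.036,0,0.015],[0.026,-0.036,0,0],[0.026,-0.036,0,0],[0.026,-0.036,0,0],[0.026,-0.036,0,0],[0.026,-0.036,0,0],[0.026,-0.036,0,0],[0.026,-0.036,0,0]]]'; python3 go.py .5205 .186 .20 .105
```

```text
time_s: 2.1
ee_pos: [0.3793, -0.1235, 0.221]
eef_rot: [-3.129, 0.002, 0.101]
force: [1.7, -0.6, 0.6]
grip_width: 0.0698
tool shift [ 0.1718 -0.2934  0.0242] turn -0.004 pos [ 0.3793 -0.1235  0.221 ] rpy [-3.1293e+00  2.0000e-03  1.0110e-01] f [ 1.7 -0.6  0.6] t 2.1
```

```bash
python3 -m handwheel '[[[0.024,-0.041,0,0],[0.024,-0.041,0,0],[0.024,-0.041,0.003,0],[0.024,-0.041,0.003,0],[0.024,-0.041,0.003,0],[0.02,-0.035,0.003,0],[0.01,-0.018,0,0],[0,0,0,0],[0,0,0,0]]]'; python3 go.py .5205 .186 .20 .105
```

```text
time_s: 3.0
ee_pos: [0.505, 0.1659, 0.2092]
eef_rot: [-3.13, 0.005, 0.107]
force: [0.1, -0.7, 0.1]
grip_width: 0.0699
tool shift [ 0.0176 -0.0182  0.0093] turn 0.002 pos [0.505  0.1659 0.2092] rpy [-3.1299  0.0048  0.1075] f [ 0.1 -0.7  0.1] t 3.0
```

```bash
python3 -m handwheel '[[[0.009,-0.009,0.01,0],[0.009,-0.009,0.01,0],[0,0,0.02,0],[0,0,0.02,0],[0,0,0,0],[0,0,0,0]]]'; python3 go.py .5205 .186 .09 .105; python3 - <<'E'
from h import *
s=imaging.camera("scene"); cv2.imwrite("pics/s1.png",cv2.resize(s[150:330,320:520,::-1],None,fx=3,fy=3,interpolation=cv2.INTER_CUBIC))
E
```

```text
time_s: 3.6
ee_pos: [0.5206, 0.1808, 0.1493]
eef_rot: [-3.13, 0.003, 0.101]
force: [0.9, -0.1, 0.1]
grip_width: 0.0703
tool shift [ 0.0006 -0.0045  0.0594] turn -0.004 pos [0.5206 0.1808 0.1493] rpy [-3.1303  0.0034  0.1013] f [ 0.9 -0.1  0.1] t 3.6
```

View pics/s1.png

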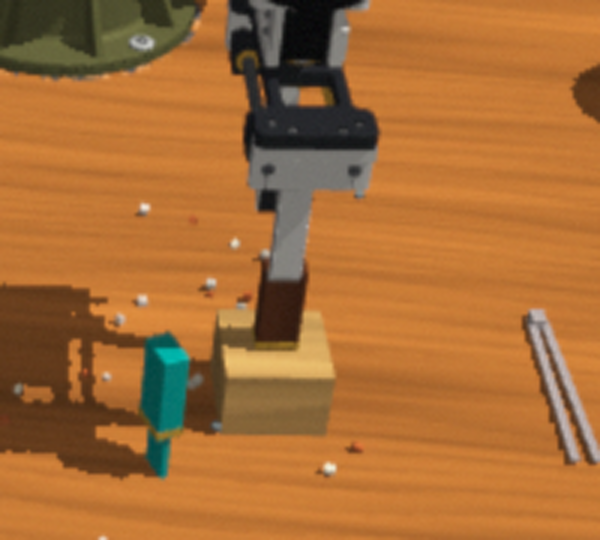

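The fingers straddle the handle in line with it, so I'll go down and grip.

```bash
python3 -m handwheel '[[[0,-0.0045,0.02,0],[0,0,0.02,0],[0,0,0.015,0],[0,0,0,0],[0,0,0,0]]]' && python3 go.py .5205 .186 .09 .105; python3 -m handwheel '[[[0,0,0,0],[0,0,0,0],[0,0,0,0],[0,0,0,0],[0,0,0,0],[0,0,0,0],[0,0,0,0]]]' 0.005 35;python3 go.py .5205 .186 .09 .105
```

```text
time_s: 4.15
ee_pos: [0.5223, 0.1849, 0.0994]
eef_rot: [-3.129, -0.005, 0.099]
force: [0.2, 0.0, 0.2]
grip_width: 0.07
tool shift [-0.0018 -0.0011  0.0094] turn -0.006 pos [0.5223 0.1849 0.0994] rpy [-3.1289 -0.0054  0.0993] f [0.2 0.  0.2] t 4.15
time_s: 4.85
ee_pos: [0.5235, 0.185, 0.1032]
eef_rot: [-3.128, -0.01, 0.099]
force: [-11.6, -3.0, 4.2]
grip_width: 0.0178
tool shift [-0.003  -0.0011  0.0132] turn -0.006 pos [0.5235 0.185  0.1032] rpy [-3.1282 -0.0097  0.099 ] f [-11.6  -3.    4.2] t 4.85
```

```bash
python3 -m handwheel '[[[0,0,0,0],[0,0,0,0],[0,0,0,0],[-0.003,-0.001,0.01,0],[0,0,0.005,0],[0,0,0,0],[0,0,0,0]]]' 0.05 && python3 go.py .5205 .186 .09 .105
```

```text
time_s: 5.55
ee_pos: [0.52, 0.186, 0.0862]
eef_rot: [-3.128, -0.009, 0.099]
force: [-1.3, -0.6, 0.3]
grip_width: 0.05
tool shift [ 0.0005 -0.     -0.0038] turn -0.006 pos [0.52   0.186  0.0862] rpy [-3.1283 -0.0091  0.0991] f [-1.3 -0.6  0.3] t 5.55
```

```bash
python3 -m handwheel '[[[0,0,0,-0.006],[0,0,0,0],[0,0,0,0],[0,0,0,0],[0,0,0,0],[0,0,0,0]]]' 0.005 35;python3 go.py .5205 .186 .09 .105
```

```text
time_s: 6.15
ee_pos: [0.5204, 0.186, 0.0866]
eef_rot: [-3.128, -0.01, 0.106]
force: [0.3, -0.2, -0.3]
grip_width: 0.0176
tool shift [ 0.0002 -0.     -0.0034] turn 0.001 pos [0.5204 0.186  0.0866] rpy [-3.1282 -0.01    0.1057] f [ 0.3 -0.2 -0.3] t 6.15
```

```bash
python3 -m handwheel '[[[0,0,-0.015,0],[0,0,-0.02,0],[0,0,-0.025,0],[0,0,-0.025,0],[0,0,-0.015,0],[0,0,0,0],[0,0,0,0],[0,0,0,0]]]' ;python3 go.py .5288 -.1705 .16 .368
```

```text
time_s: 6.95
ee_pos: [0.5182, 0.1841, 0.1874]
eef_rot: [-3.129, -0.005, 0.106]
force: [1.1, -0.3, -1.9]
grip_width: 0.0177
tool shift [-0.0269  0.3541  0.0229] turn -0.262 pos [0.5182 0.1841 0.1874] rpy [-3.1291 -0.005   0.1056] f [ 1.1 -0.3 -1.9] t 6.95
```

```bash
python3 -m handwheel '[[[-0.002,0.025,0,0],[-0.003,0.045,0,0],[-0.003,0.045,0,0],[-0.003,0.045,0,0],[-0.003,0.045,0,0],[-0.003,0.045,0,0],[-0.003,0.045,0,0],[-0.002,0.025,0,0],[0,0,0,0],[0,0,0,0]]]' ;python3 -m handwheel '[[[0,0,0,-0.07],[0,0,0,-0.1],[0,0,0,-0.07],[0,0,0,0],[0,0,0,0]]]'; python3 go.py .5288 -.1705 .14 .368
```

```text
time_s: 7.95
ee_pos: [0.5264, -0.1475, 0.1716]
eef_rot: [-3.125, 0.01, 0.108]
force: [-0.2, 0.8, -1.2]
grip_width: 0.0179
time_s: 8.45
ee_pos: [0.526, -0.1417, 0.1692]
eef_rot: [-3.12, 0.009, 0.36]
force: [0.3, -0.2, -0.8]
grip_width: 0.018
tool shift [-0.0073  0.0286  0.0286] turn -0.008 pos [ 0.526  -0.1417  0.1692] rpy [-3.1199  0.0087  0.3595] f [ 0.3 -0.2 -0.8] t 8.45
```

```bash
cat > tip.py <<'E'
import sys; from h import *
Tg=R.from_euler("xyz",[-3.1282,-.0100,.1057]); off=Tg.inv().apply([0,0,.014-.0866]); 
F=np.array([.5288,-.1705]); U=np.array([np.cos(.368),np.sin(.368)]); V=np.array([-U[1],U[0]])
fx,fy,z=map(float,sys.argv[1:]); o=ctrl.get_obs(); T=R.from_euler("xyz",o["eef_rot"])
tip=o["ee_pos"]+T.apply(off); up=(T*Tg.inv()).apply([0,0,1])
C=U*429.75e-3+V*-349.3e-3
d=np.r_[C+fx*U+fy*V,z]-tip
print("tip in frame x %.4f y %.4f z %.4f tiltx %.4f tilty %.4f"%((tip[:2]-C)@U,(tip[:2]-C)@V,tip[2],up[:2]@U,up[:2]@V))
print("tool shift",T.inv().apply(d).round(4),"turn",round(float(o["eef_rot"][2]-.368),3),"tcpz",o["ee_pos"][2].round(4),"f",o["force"].round(1),"fU %.1f"%(o["force"][:2]@U),"t",o["time_s"])
E
python3 tip.py .0023 0 .07
```

```text
tip in frame x 0.0087 y 0.0285 z 0.0966 tiltx 0.0186 tilty -0.0085
tool shift [-0.0059  0.0291  0.026 ] turn -0.008 tcpz 0.1692 f [ 0.3 -0.2 -0.8] fU 0.2 t 8.45
```

```bash
python3 -m handwheel '[[[-0.003,0.015,0.008,-0.008],[-0.003,0.014,0.01,0],[0,0,0.008,0],[0,0,0,0],[0,0,0,0]]]'; python3 tip.py .0023 0 .055;  python3 - <<'E'
from h import *
t=imaging.camera("top"); s=imaging.camera("scene")
cv2.imwrite("pics/t2.png",np.hstack([cv2.resize(a[...,::-1],(400,500),interpolation=cv2.INTER_CUBIC) for a in (t[185:285,360:440],s[190:310,185:281])]))
E
```

```text
time_s: 8.95
ee_pos: [0.5303, -0.1723, 0.139]
eef_rot: [-3.119, 0.01, 0.364]
force: [1.3, 0.6, -1.1]
grip_width: 0.0177
tip in frame x 0.0016 y -0.0015 z 0.0665 tiltx 0.0198 tilty -0.0098
tool shift [ 0.0008 -0.0013  0.0115] turn -0.004 tcpz 0.139 f [ 1.3  0.6 -1.1] fU 1.4 t 8.95
```

View pics/t2.png

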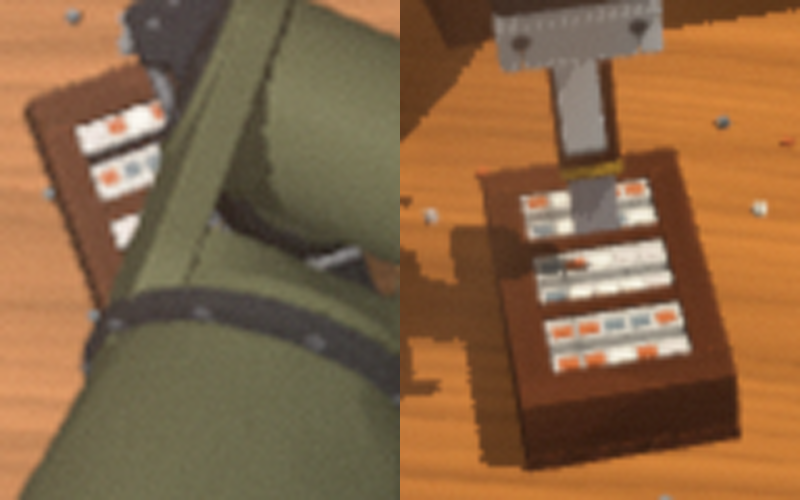

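Scene crop: the blade's lower edge is centred at about (595,230), which is full-image (231.8,245.2). I'll compare that with the kinematic prediction, and do a small descent at the same time.

```bash
cat >> tip.py <<'E'
print("pix",proj("scene",tip).round(1))
E
python3 tip.py .0023 0 .055; python3 -m handwheel '[[[0.001,-0.001,0.012,-0.004],[0,0,0.008,0],[0,0,0,0],[0,0,0,0]]]'; python3 tip.py .0023 0 .042
```

```text
tip in frame x 0.0018 y -0.0014 z 0.0668 tiltx 0.0196 tilty -0.0095
tool shift [ 0.0007 -0.0011  0.0118] turn -0.003 tcpz 0.1394 f [-0.4  1.1 -0.4] fU 0.0 t 9.05
pix [[231.2 244.4]]
time_s: 9.45
ee_pos: [0.5307, -0.1697, 0.118]
eef_rot: [-3.119, 0.009, 0.37]
force: [1.6, -0.1, -0.9]
grip_width: 0.0181
tip in frame x 0.0031 y 0.0007 z 0.0454 tiltx 0.0189 tilty -0.0090
tool shift [-0.0007  0.0008  0.0034] turn 0.002 tcpz 0.118 f [ 1.6 -0.1 -0.9] fU 1.5 t 9.45
pix [[233.1 253. ]]
```

```bash
python3 -m handwheel '[[[-0.0007,0,0.003,0],[0,0,0,0],[0,0,0.001,0],[0,0,0,0]]]'; python3 tip.py .0023 0 .036
```

```text
time_s: 9.85
ee_pos: [0.5302, -0.1699, 0.1141]
eef_rot: [-3.12, 0.008, 0.37]
force: [-0.5, -0.5, -1.4]
grip_width: 0.0179
tip in frame x 0.0025 y 0.0007 z 0.0415 tiltx 0.0184 tilty -0.0085
tool shift [-0.0001  0.0008  0.0055] turn 0.002 tcpz 0.1141 f [-0.5 -0.5 -1.4] fU -0.7 t 9.85
pix [[233.2 254.4]]
```

```bash
python3 -m handwheel '[[[0,0,0.0015,0],[0,0,0.0015,0],[0,0,0,0]]]'; python3 tip.py .0023 0 .034
```

```text
time_s: 10.15
ee_pos: [0.5302, -0.17, 0.1111]
eef_rot: [-3.12, 0.008, 0.37]
force: [0.4, -0.5, -0.6]
grip_width: 0.0179
tip in frame x 0.0025 y 0.0006 z 0.0385 tiltx 0.0180 tilty -0.0081
tool shift [-0.0002  0.0007  0.0045] turn 0.002 tcpz 0.1111 f [ 0.4 -0.5 -0.6] fU 0.2 t 10.15
pix [[233.3 255.5]]
```

```bash
python3 -m handwheel '[[[0,0,0.0015,0],[0,0,0.0015,0],[0,0,0,0]]]'; python3 tip.py .0023 0 .034
```

```text
time_s: 10.45
ee_pos: [0.5302, -0.1699, 0.1078]
eef_rot: [-3.12, 0.008, 0.369]
force: [1.1, -0.0, -1.4]
grip_width: 0.0174
tip in frame x 0.0025 y 0.0007 z 0.0352 tiltx 0.0181 tilty -0.0081
tool shift [-0.0002  0.0007  0.0012] turn 0.001 tcpz 0.1078 f [ 1.1 -0.  -1.4] fU 1.0 t 10.45
pix [[233.4 256.8]]
```

```bash
python3 -m handwheel '[[[0,0,0.0015,0],[0,0,0,0]]]'; python3 tip.py .0023 0 .034
```

```text
time_s: 10.65
ee_pos: [0.5301, -0.1698, 0.1061]
eef_rot: [-3.12, 0.008, 0.37]
force: [-0.4, -0.2, -1.8]
grip_width: 0.0181
tip in frame x 0.0024 y 0.0007 z 0.0335 tiltx 0.0182 tilty -0.0082
tool shift [-0.0001  0.0007 -0.0005] turn 0.002 tcpz 0.1061 f [-0.4 -0.2 -1.8] fU -0.5 t 10.65
pix [[233.5 257.4]]
```

The blade is in joint 2 with no force on it. I'll continue slowly.

```bash
python3 -m handwheel '[[[0,0,0.0015,0],[0,0,0.0015,0],[0,0,0,0]]]'; python3 tip.py .0023 0 .034
```

```text
time_s: 10.95
ee_pos: [0.5301, -0.1698, 0.1029]
eef_rot: [-3.12, 0.008, 0.37]
force: [-0.5, 0.3, -1.5]
grip_width: 0.0178
tip in frame x 0.0025 y 0.0008 z 0.0303 tiltx 0.0181 tilty -0.0082
tool shift [-0.0002  0.0007 -0.0037] turn 0.002 tcpz 0.1029 f [-0.5  0.3 -1.5] fU -0.4 t 10.95
pix [[233.6 258.7]]
```

```bash
python3 -m handwheel '[[[0,0,0.0015,0],[0,0,0,0]]]'; python3 tip.py .0023 0 .034
```

```text
time_s: 11.15
ee_pos: [0.5301, -0.1698, 0.1012]
eef_rot: [-3.12, 0.008, 0.37]
force: [0.9, -0.4, -1.5]
grip_width: 0.0181
tip in frame x 0.0024 y 0.0008 z 0.0287 tiltx 0.0181 tilty -0.0082
tool shift [-0.0002  0.0007 -0.0054] turn 0.002 tcpz 0.1012 f [ 0.9 -0.4 -1.5] fU 0.7 t 11.15
pix [[233.7 259.3]]
```

```bash
python3 -m handwheel '[[[0,0,0.0015,0],[0,0,0,0]]]'; python3 tip.py .0023 0 .034
```

```text
time_s: 11.35
ee_pos: [0.53, -0.1697, 0.0996]
eef_rot: [-3.12, 0.008, 0.369]
force: [0.6, 0.2, -1.2]
grip_width: 0.0176
tip in frame x 0.0024 y 0.0008 z 0.0271 tiltx 0.0181 tilty -0.0082
tool shift [-0.0002  0.0007 -0.007 ] turn 0.001 tcpz 0.0996 f [ 0.6  0.2 -1.2] fU 0.6 t 11.35
pix [[233.8 259.9]]
```

Past 9 mm. The next possible stop is at z = 0.023.

```bash
python3 -m handwheel '[[[0,0,0.0015,0],[0,0,0.001,0],[0,0,0,0]]]'; python3 tip.py .0023 0 .034
```

```text
time_s: 11.65
ee_pos: [0.53, -0.1697, 0.0969]
eef_rot: [-3.12, 0.008, 0.369]
force: [-0.0, 0.2, -2.1]
grip_width: 0.018
tip in frame x 0.0024 y 0.0009 z 0.0243 tiltx 0.0180 tilty -0.0081
tool shift [-0.0002  0.0007 -0.0097] turn 0.001 tcpz 0.0969 f [-0.   0.2 -2.1] fU 0.1 t 11.65
pix [[233.9 260.9]]
```

```bash
python3 -m handwheel '[[[0,0,0.0012,0],[0,0,0,0]]]'; python3 tip.py .0023 0 .034
```

```text
time_s: 11.85
ee_pos: [0.53, -0.1697, 0.0956]
eef_rot: [-3.12, 0.008, 0.369]
force: [0.6, 0.2, -0.6]
grip_width: 0.018
tip in frame x 0.0024 y 0.0009 z 0.0230 tiltx 0.0181 tilty -0.0082
tool shift [-0.0002  0.0007 -0.011 ] turn 0.001 tcpz 0.0956 f [ 0.6  0.2 -0.6] fU 0.6 t 11.85
pix [[234.  261.4]]
```

```bash
python3 -m handwheel '[[[0,0,0.0012,0],[0,0,0,0]]]'; python3 tip.py .0023 0 .034
```

```text
time_s: 12.05
ee_pos: [0.53, -0.1697, 0.0943]
eef_rot: [-3.12, 0.008, 0.37]
force: [-0.3, -0.2, -1.4]
grip_width: 0.0179
tip in frame x 0.0024 y 0.0009 z 0.0217 tiltx 0.0180 tilty -0.0081
tool shift [-0.0002  0.0007 -0.0123] turn 0.002 tcpz 0.0943 f [-0.3 -0.2 -1.4] fU -0.4 t 12.05
pix [[234.  261.9]]
```

```bash
python3 -m handwheel '[[[0,0,0.0012,0],[0,0,0,0]]]'; python3 tip.py .0023 0 .034
```

```text
time_s: 12.25
ee_pos: [0.53, -0.1696, 0.093]
eef_rot: [-3.12, 0.008, 0.369]
force: [-0.2, -0.0, -1.2]
grip_width: 0.0177
tip in frame x 0.0024 y 0.0009 z 0.0204 tiltx 0.0180 tilty -0.0081
tool shift [-0.0002  0.0006 -0.0136] turn 0.001 tcpz 0.093 f [-0.2 -0.  -1.2] fU -0.2 t 12.25
pix [[234.1 262.4]]
```

```bash
python3 -m handwheel '[[[0,0,0.0012,0],[0,0,0,0]]]'; python3 tip.py .0023 0 .034
```

```text
time_s: 12.45
ee_pos: [0.5299, -0.1696, 0.0917]
eef_rot: [-3.12, 0.008, 0.37]
force: [0.4, 0.3, -1.6]
grip_width: 0.0177
tip in frame x 0.0024 y 0.0010 z 0.0191 tiltx 0.0181 tilty -0.0081
tool shift [-0.0002  0.0007 -0.0149] turn 0.002 tcpz 0.0917 f [ 0.4  0.3 -1.6] fU 0.4 t 12.45
pix [[234.1 262.9]]
```

```bash
python3 -m handwheel '[[[0,0,0.0012,0],[0,0,0,0]]]'; python3 tip.py .0023 0 .034
```

```text
time_s: 12.65
ee_pos: [0.5299, -0.1696, 0.0904]
eef_rot: [-3.12, 0.008, 0.37]
force: [-0.2, -1.0, -1.6]
grip_width: 0.0176
tip in frame x 0.0024 y 0.0010 z 0.0178 tiltx 0.0180 tilty -0.0081
tool shift [-0.0002  0.0007 -0.0162] turn 0.002 tcpz 0.0904 f [-0.2 -1.  -1.6] fU -0.6 t 12.65
pix [[234.2 263.3]]
```

That is 20 mm deep with no resistance, so joint 2 is the open one. I'll continue to the floor.

```bash
python3 -m handwheel '[[[0,0,0.0015,0],[0,0,0.0015,0],[0,0,0.0012,0],[0,0,0,0]]]'; python3 tip.py .0023 0 .034
```

```text
time_s: 13.05
ee_pos: [0.5298, -0.1695, 0.0858]
eef_rot: [-3.12, 0.008, 0.37]
force: [-0.4, -0.2, -1.4]
grip_width: 0.0178
tip in frame x 0.0023 y 0.0012 z 0.0132 tiltx 0.0181 tilty -0.0082
tool shift [-0.0002  0.0007 -0.0208] turn 0.002 tcpz 0.0858 f [-0.4 -0.2 -1.4] fU -0.5 t 13.05
pix [[234.4 265.1]]
```

```bash
python3 -m handwheel '[[[0,0,0.0012,0],[0,0,0.0012,0],[0,0,0,0]]]'; python3 tip.py .0023 0 .034
```

```text
time_s: 13.35
ee_pos: [0.5298, -0.1695, 0.0832]
eef_rot: [-3.12, 0.008, 0.37]
force: [-0.5, 0.4, -1.0]
grip_width: 0.0179
tip in frame x 0.0023 y 0.0012 z 0.0106 tiltx 0.0181 tilty -0.0082
tool shift [-0.0002  0.0007 -0.0234] turn 0.002 tcpz 0.0832 f [-0.5  0.4 -1. ] fU -0.3 t 13.35
pix [[234.5 266. ]]
```

```bash
python3 -m handwheel '[[[0,0,0.0012,0],[0,0,0,0]]]'; python3 tip.py .0023 0 .034
```

```text
time_s: 13.55
ee_pos: [0.5298, -0.1694, 0.0818]
eef_rot: [-3.12, 0.008, 0.37]
force: [0.2, -0.4, -0.9]
grip_width: 0.0178
tip in frame x 0.0023 y 0.0012 z 0.0093 tiltx 0.0181 tilty -0.0081
tool shift [-0.0002  0.0007 -0.0248] turn 0.002 tcpz 0.0818 f [ 0.2 -0.4 -0.9] fU 0.1 t 13.55
pix [[234.6 266.5]]
```

```bash
python3 -m handwheel '[[[0,0,0.001,0],[0,0,0,0],[0,0,0,0]]]'; python3 tip.py .0023 0 .034
```

```text
time_s: 13.85
ee_pos: [0.5298, -0.1694, 0.0808]
eef_rot: [-3.12, 0.008, 0.37]
force: [0.6, 0.2, -1.2]
grip_width: 0.0177
tip in frame x 0.0023 y 0.0012 z 0.0082 tiltx 0.0180 tilty -0.0081
tool shift [-0.0002  0.0007 -0.0258] turn 0.002 tcpz 0.0808 f [ 0.6  0.2 -1.2] fU 0.7 t 13.85
pix [[234.6 266.9]]
```

```bash
python3 -m handwheel '[[[0,0,0.0007,0],[0,0,0,0],[0,0,0,0]]]'; python3 tip.py .0023 0 .034
```

```text
time_s: 14.15
ee_pos: [0.53, -0.1695, 0.0806]
eef_rot: [-3.121, 0.007, 0.37]
force: [0.2, -0.5, -0.3]
grip_width: 0.018
tip in frame x 0.0025 y 0.0010 z 0.0080 tiltx 0.0175 tilty -0.0076
tool shift [-0.0004  0.0005 -0.026 ] turn 0.002 tcpz 0.0806 f [ 0.2 -0.5 -0.3] fU -0.0 t 14.15
pix [[234.5 267.1]]
```

The blade is on the floor: tip z is 8.0 mm and the motion has stopped. I'll release and back off straight up.

```bash
python3 -m handwheel '[[[0,0,0,0],[0,0,0,0],[0,0,0,0],[0,0,0,0],[0,0,0,0]]]' 0.06; python3 -m handwheel '[[[0,0,-0.01,0],[0,0,-0.02,0],[0,0,-0.03,0],[0,0,-0.03,0],[0,0,-0.03,0],[0,0,-0.02,0],[0,0,0,0],[0,0,0,0],[0,0,0,0]]]'; python3 - <<'E'
from h import *
s=imaging.camera("scene")
cv2.imwrite("pics/s3.png",cv2.resize(s[150:330,150:350,::-1],None,fx=3,fy=3,interpolation=cv2.INTER_CUBIC))
print(ctrl.get_obs()["ee_pos"],ctrl.get_obs()["force"])
E
```

```text
time_s: 14.65
ee_pos: [0.5301, -0.1696, 0.0807]
eef_rot: [-3.121, 0.007, 0.369]
force: [0.1, 0.2, -0.7]
grip_width: 0.0545
time_s: 15.55
ee_pos: [0.5315, -0.1717, 0.2295]
eef_rot: [-3.121, 0.007, 0.37]
force: [0.2, -0.3, -0.3]
grip_width: 0.0602
[ 0.53138844 -0.17168971  0.2292005 ] [-0.18419933  0.92594135  0.44690744]
```

View pics/s3.png

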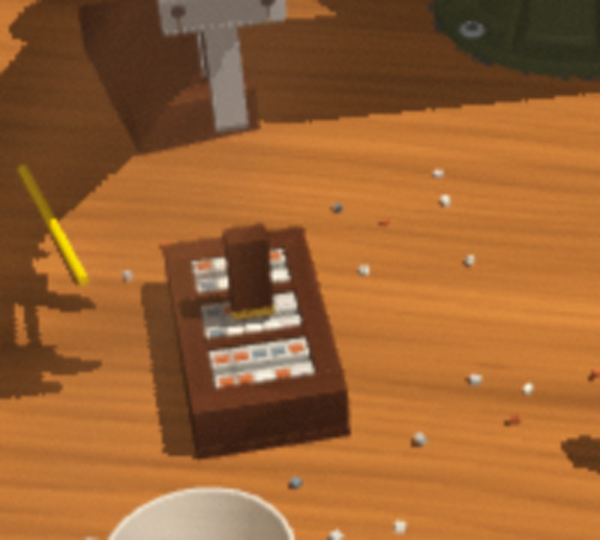

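The picture shows the gauge standing in the middle joint, its shoulder just above the bars at crop (252,310), with the gripper clear above it. I'll hand it in.

```bash
python3 -c "
from station import ctrl
ctrl.hand_in(); print(ctrl.get_obs()['time_s'])"
```

```text
the job is handed in; nothing more can be done
the job is handed in; nothing more can be done
```

The gauge is standing upright and released in joint 2, the middle joint, and the job is handed in; the clock last read about 15.6 s.

- **Grasp:** The first grip was about 3 mm off-centre and showed about 12 N sideways force. I opened, re-centred and gripped again, and that grip read under 1 N.
- **Finding the joint:** I tried joint 2 first, and the blade slid past both mortar depths (9 and 15 mm) with never more than about 2 N read between steps. It stopped at the floor with its computed tip at 8.0 mm above the frame's underside; the limit is 11.5 mm. Joints 1 and 3 were not probed, since only one joint is open.
- **Last checks:** The final picture shows the gauge upright in the middle joint with its shoulder just above the bars. The gripper was about 150 mm above its release position and the force reading was about 1 N.
- **Not measured or off:** The tool tilted by about 0.02 rad between the grasp and the joint. I did not measure the gauge's own tilt after letting go. I did not take a last look at the tubs, plaque or tweezers, but the arm did not go near them.

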